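Snap the UV tube into its sprung clips

TASK

Put the curing lamp back together: take the glass tube from the wooden rest and press it gently down into both spring clips of the lamp base until it clicks fully home, with its end still a little clear of the brass end contact. Then slide the tube lengthwise until it visibly pushes the contact in against its light spring, let go and leave it there. The glass is fragile, so feel the forces, and leave the small bottle and jar standing beside the lamp where they are.

Things in the scene. Friction and masses are not known exactly. Their poses are not given: they have to be found in the camera images.
- tube_mid (a point): centre of the loose lamp tube: white glass cylinder with bare metal end caps, 26 mm in diameter, 200 mm long, about 120 g, both ends alike. x is its axis. At first it lies level in the wooden rest, axis 52 mm above the table, with 110 mm free between the V blocks for a grip across its middle from above; a firm grip (about 40 N) there does no harm
- rest: fixed wooden rest, 170 mm along x by 70 mm: a 12 mm board with two V blocks, each 16 mm wide, 65 mm either side of the middle along x; the tube lies in the Vs along x. Origin: middle of its underside, on the table
- fixture: fixed curing-lamp base: grey tray 320 mm along x by 110 mm, edges 24 mm high. Origin: middle of its underside, on the table. Above it an aluminium bar (the carrier, 285 x 30 mm, top 46 mm above the table) floats on soft springs: it sinks 1 mm for each newton pressed on it, at most 22 mm, and rises when released. It bears two steel C clips, open upward, and the end contact
- seat (a point): moves with the carrier: the point half-way between the two clips on the axis of a tube that is home; 77 mm above the table with the carrier up. x points along the tube towards the end contact, z up. 31 mm below it is the bar; between the clips 110 mm are free for fingers. Clips sink under load, so lowering the tube only to this measured height leaves it perched on the lips: keep pressing
- clip_near (a point): centre of the clip 65 mm from the seat point on the side away from the contact (same axes as seat). Each clip is 14 mm wide; its sprung lips flare to about 33 mm at their tops, 17 mm above this point. The tube meets the flares with its axis about 16 mm above this point
- clip_far (a point): centre of the other clip, towards the contact. Passing both clips takes 12 to 17 N in all, with the carrier sunk as many mm; then the force falls sharply, the carrier springs up and the tube drops onto a seat, where the force climbs again. Pressing with over 20 N may break the glass. Once home the tube slides lengthwise against 3 to 7 N of friction
- contact_face (a point): centre of the face of the brass end contact, a 22 mm square plate that stands across the tube's axis 110 mm from the seat point along the seat's x. A tube snapped in with its middle at the seat point leaves 10 mm between its end and this face
- contact (a joint): how far the end contact is pushed in, m: 0 free, 0.007 on its stop. Its spring takes about 1.5 N per mm; 2 to 4 mm is right, felt as 3 to 6 N more than the sliding friction; over 18 N bends it. When the gripper lets go, the tube keeps it pushed in. This reading is noisy
- dropper: bystander: small amber dropper bottle, 28 mm across, 65 mm high; origin at its underside
- pigment: bystander: small blue pigment jar, 32 mm across, 55 mm high; origin at its underside
There are look-alikes about, which are no part of the job. Of the things that look like the part that bears tube_mid, the smaller one is meant.

How it is judged:
By the outcome, as a careful person would: the job done as asked, in the order asked, and still so for the second after the job is handed in, with the robot touching nothing.
It also fails if it takes over 72 s, if anything falls off the work surface, if the arm or the gripper's body presses on something with over 40 N, if the wrist force passes 120 N, or if a joint passes its speed limit or range.

ROBOT

A 7-joint arm with a two-finger parallel gripper is mounted at the origin on the work surface. World frame = base frame: x ahead of the robot, y to its left, z up, the work surface at z = 0. Lengths are in m, angles in degrees, forces in N, time in s.
With the tool pointing down it reaches from about 0.425 to 0.875 m from the base axis. Payload 4.7 kg.
Tool frame: the origin (TCP) lies at the very end of the fingers, on their centre line; the grasp point (between the pads) lies 19 mm behind it (pinch_z is the distance from the TCP to the grasp point, in m); z points along the fingers, y is the direction in which the jaws open and shut (so a half turn about z gives the same grasp; the last joint's range is limited). The gripper opens to 87 mm and grips with 3 to 60 N. Pads are 19 mm wide; open, the fingers measure 117 mm over their backs; the gripper's body (75 mm by 190 mm) begins 51 mm behind the grasp point.
Start: joints at [-68.062, 18.392, -4.016, 83.108, 1.295, 78.541, -3.26], TCP at [0.234, 0.606, 0.223] pointing down, gripper open.
Joint ranges: [-163.93, 163.93], [-17.29, 119.83], [-79.2, 71.16], [3.27, 140.29], [-89.18, 269.18], [5.43, 117.66], [-154.24, 154.24]. Speed limits (degrees/s): [147.25, 147.25, 180, 180, 180, 180, 180].

INTERFACE

Orientations are given as [roll, pitch, yaw] about the fixed x, y, z axes, in that order (R = Rz(yaw) Ry(pitch) Rx(roll)).
In Python, from cell import get_obs, read_camera, camera_params, sign_off, pinch_z gives the robot as it stands.
- The arm moves only by the shell command python3 -m handwheel 'ROWS' [FORCE]. ROWS is JSON, a list of rows, each a list of 5 numbers: the finger opening in m, from 0 to 0.087, then the shift along the tool's x, y, z in m, then the turn about the tool's z in rad. In form: [[jaw, tx, ty, tz, twist], ...]. A call has 1 to 20 rows; each row is the pose to reach, as a shift and turn from the pose commanded when the call began, along the tool's axes at that moment; what a row does not reach only later rows make up. A row lasts 1/10 s, in which the tool goes at most 50 mm and 8.59 degrees, less where a joint would pass 70% of its speed; a pose out of reach is approached as far as the arm can. A call with a gripper value outside its range is refused whole. The fingers move at their own pace and stop on an object; FORCE is the grip in N (left out, the last holds). Time passes only in rows, so rows that repeat a pose let the fingers close. It gives the time, the measured TCP pose, the force and the opening at its end, in the units of the state.
- get_obs(): the state, without advancing time (a new reading comes with each control period).
- read_camera(name): name is "side" or "top" or "wrist"; returns the picture (384x512x3 uint8, blue, green, red); there is no depth.
- camera_params(name): a dict with "camera_matrix" (3x3 intrinsics, pixels), "R" (3x3) and "t" (3): a world point X has camera coordinates R X + t. Camera axes: x right, y down, z forward; pixel columns grow to the right and rows downward; lengths in m; the calibration is good to about 2 mm. The wrist camera is an equidistant fisheye: a pixel r from the principal point sees the ray r / f radians off the axis. A picture is of the moment at which its call begins: read the wrist's pose just before it. camera_params takes no time and is no camera call; for the wrist camera it gives the pose at the moment of the call.
- sign_off(): hands the job in, once; it reports no verdict.
The state is a dict: "time_s": time; "qpos": joint angles; "joint_velocities": joint speeds; "effort": joint torques, N m; "tool_pos": TCP position; "tool_rot": TCP orientation; "force": force on the tool from outside, world axes, zero at the start; "wrist_torque": the same for the moment, N m; "grip_width": finger opening in m.
Only numpy, scipy, OpenCV 4.12 (cv2) and the standard library are available. Lean on these libraries where they do the work, as an engineer would, in place of code of your own. Each camera call takes 0.05 s, during which the arm holds its last target.

## Working session

There is one attempt and no reset: what is moved stays moved. The work goes in short steps, Python scripts to look and compute and a shell command to move; the robot and the scene stay as the last step left them, time stands still between calls to the robot, and variables do not carry over. Pictures are saved under pics/ and viewed, and the job is handed in when it is done.

```bash
ls; mkdir -p pics; python3 - <<'E'
from cell import *
import cv2
o=get_obs()
for k in o: print(k,o[k])
print(pinch_z)
for n in ["side","top","wrist"]:
    p=camera_params(n); print(n,p)
    cv2.imwrite(f"pics/{n}0.png",read_camera(n))
E
```

```text
pics
time_s 0.0
qpos [-68.06197547  18.44159486  -4.01660908  83.17523864   1.29587095
  78.54052652  -3.2595175 ]
joint_velocities [-0.02302161 -0.06893699 -0.01179417  0.05674461  0.08397211  0.00079514
  0.10895742]
effort [ 3.02434291e-04 -4.91294003e+01 -4.03856384e-01 -3.12529135e+01
 -6.40573818e-02  4.35344561e-02  1.59770711e-04]
tool_pos [0.23415812 0.60576094 0.22142998]
tool_rot [-1.79887937e+02  6.24033183e-03  1.58873418e+02]
force [-0.53616267 -0.1689118  -0.4484361 ]
wrist_torque [-0.03085396  0.02591451  0.01258317]
grip_width 0.08709864782183663
0.0187
side {'camera_matrix': array([[384.41748344,   0.        , 252.99070093],
       [  0.        , 384.41748344, 189.5794137 ],
       [  0.        ,   0.        ,   1.        ]]), 'R': array([[-0.98263364, -0.18553092,  0.0030676 ],
       [-0.10831322,  0.56008299, -0.82132533],
       [ 0.15066313, -0.80739416, -0.57045183]]), 't': array([0.50671024, 0.13430098, 0.72016526])}
top {'camera_matrix': array([[390.98757823,   0.        , 256.94372872],
       [  0.        , 390.98757823, 197.47511298],
       [  0.        ,   0.        ,   1.        ]]), 'R': array([[ 0.01645574, -0.99981394,  0.01006461],
       [-0.99513026, -0.01735539, -0.09702867],
       [ 0.09718529, -0.00841892, -0.9952307 ]]), 't': array([-0.02519678,  0.53127686,  1.00920548])}
wrist {'camera_matrix': array([[297.31863964,   0.        , 260.15764285],
       [  0.        , 297.31863964, 194.02061186],
       [  0.        ,   0.        ,   1.        ]]), 'R': array([[ 0.36104291,  0.93254761, -0.00172584],
       [ 0.89671895, -0.34666231,  0.27517335],
       [ 0.25601396, -0.10089698, -0.96139308]]), 't': array([-0.64885433, -0.0325745 ,  0.39039837])}
```

View pics/top0.png

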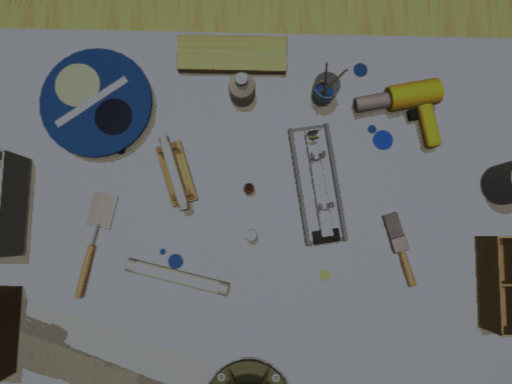

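View pics/side0.png

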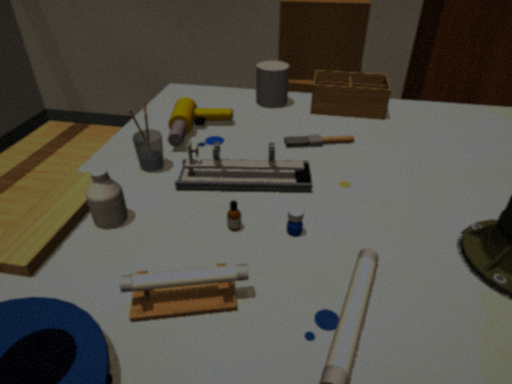

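View pics/wrist0.png

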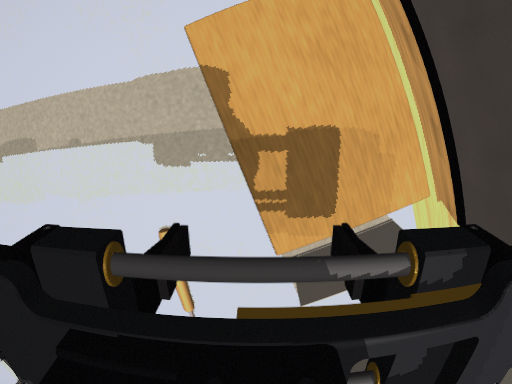

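```bash
python3 - <<'E'
import cv2
t=cv2.imread("pics/top0.png"); s=cv2.imread("pics/side0.png")
def c(im,x0,x1,y0,y1,k,n): cv2.imwrite("pics/"+n,cv2.resize(im[y0:y1,x0:x1],None,fx=k,fy=k,interpolation=cv2.INTER_CUBIC))
c(t,280,355,115,250,4.4,"tf.png"); c(t,150,210,125,220,6,"tt.png"); c(s,170,320,130,245,5,"sf.png"); c(s,115,255,255,325,5,"st.png")
E
```

```text
(no output)
```

View pics/tf.png

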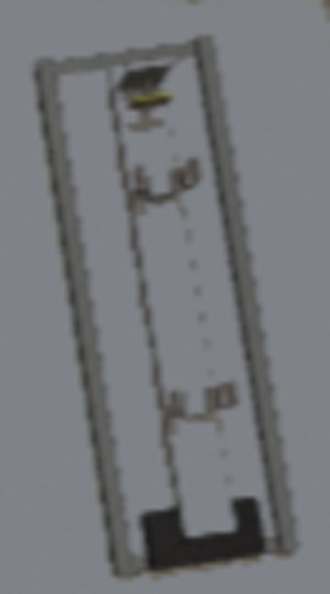

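View pics/tt.png

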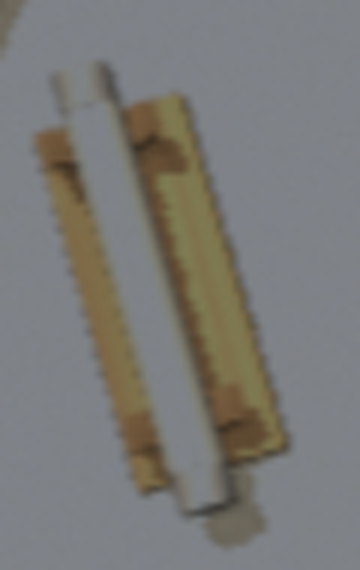

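View pics/sf.png

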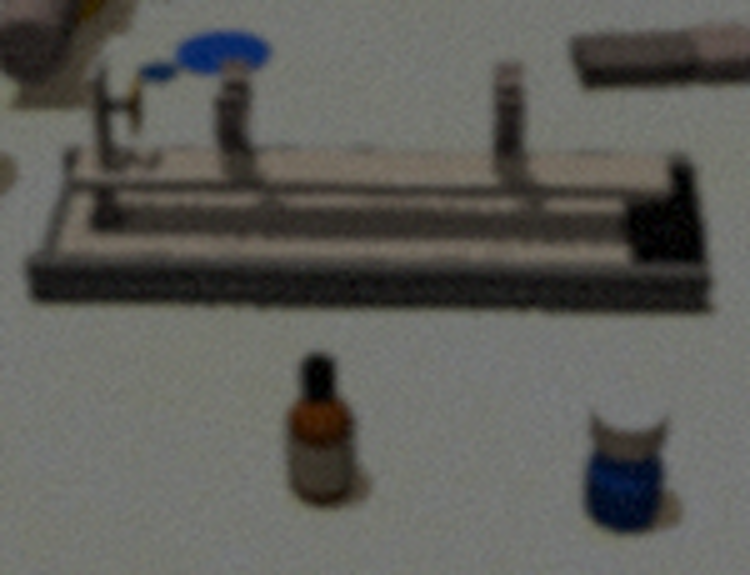

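View pics/st.png

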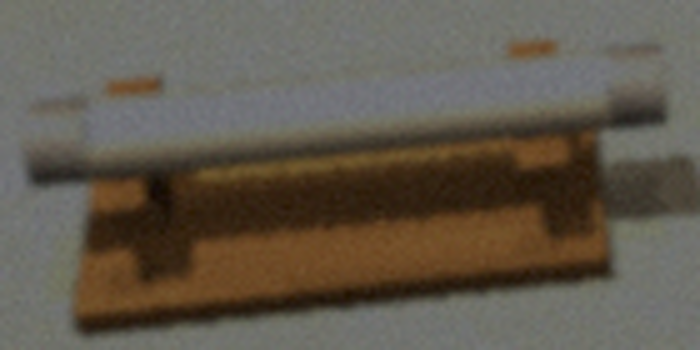

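```bash
cat > h.py <<'E'
import numpy as np, cv2
from cell import *
def ray(p,uv,fish=False):
    K=p["camera_matrix"];R=np.array(p["R"]);t=np.array(p["t"])
    x=(uv[0]-K[0,2])/K[0,0];y=(uv[1]-K[1,2])/K[1,1]
    if fish:
        r=np.hypot(x,y); d=np.array([np.sin(r)*x/r,np.sin(r)*y/r,np.cos(r)]) if r>0 else np.array([0,0,1.])
    else: d=np.array([x,y,1.])
    return -R.T@t, R.T@d
def onz(p,uv,z,fish=False):
    c,d=ray(p,uv,fish); return c+d*(z-c[2])/d[2]
def proj(p,X,fish=False):
    K=p["camera_matrix"];v=np.array(p["R"])@np.array(X)+np.array(p["t"])
    if fish:
        a=np.arctan2(np.hypot(v[0],v[1]),v[2]); r=np.hypot(v[0],v[1]); return np.array([K[0,0]*a*v[0]/r+K[0,2],K[1,1]*a*v[1]/r+K[1,2]])
    return np.array([K[0,0]*v[0]/v[2]+K[0,2],K[1,1]*v[1]/v[2]+K[1,2]])
def tri(rs):
    A=np.zeros((3,3));b=np.zeros(3)
    for c,d in rs:
        d=d/np.linalg.norm(d);M=np.eye(3)-np.outer(d,d);A+=M;b+=M@c
    return np.linalg.solve(A,b)
def tool():
    from scipy.spatial.transform import Rotation as Ro
    o=get_obs(); return np.array(o["tool_pos"]),Ro.from_euler('xyz',o["tool_rot"],degrees=True).as_matrix()
E
python3 - <<'E'
from h import *
T=camera_params("top");S=camera_params("side")
f=lambda u,v,k,x0,y0:(x0+(u+.5)/k-.5,y0+(v+.5)/k-.5)
tt=lambda u,v:f(u,v,6,150,125); tf=lambda u,v:f(u,v,4.4,280,115); sf=lambda u,v:f(u,v,5,170,130); st=lambda u,v:f(u,v,5,115,255)
a=onz(T,tt(79,67),.052);b=onz(T,tt(207,505),.052);print("tube",a,b,(a+b)/2,np.linalg.norm(a-b),np.degrees(np.arctan2(*(a-b)[1::-1])))
# side: ends
a=onz(S,st(57,140),.052);b=onz(S,st(637,85),.052);print("tube side",a,b,(a+b)/2,np.linalg.norm(a-b))
# tray corners at z .024
c=[onz(T,tf(*q),.024) for q in [(42,62),(207,40),(294,550),(120,575)]]
for q in c: print(q)
m=sum(c)/4; ax=(c[0]+c[1]-c[2]-c[3]);print("fix",m,np.degrees(np.arctan2(ax[1],ax[0])),np.linalg.norm(ax)/2,np.linalg.norm(c[0]-c[1]))
# clips lip tops z .094 
print("far lips",onz(T,tf(132,172),.094),onz(T,tf(197,160),.094))
print("near lips",onz(T,tf(166,400),.094),onz(T,tf(234,388),.094))
print("contact", onz(T,tf(151,100),.088))
print("dropper",onz(S,sf(320,497),0),"pig",onz(S,sf(622,522),0))
E
```

```text
tube [0.68691603 0.23294637 0.052     ] [0.49672737 0.17068164 0.052     ] [0.5918217  0.20181401 0.052     ] 0.20012151718167065 18.12762012839104
tube side [0.67656712 0.22958503 0.052     ] [0.50153833 0.17229621 0.052     ] [0.58905273 0.20094062 0.052     ] 0.1841659268639453
[ 0.71995468 -0.10014632  0.024     ]
[ 0.73574959 -0.20162598  0.024     ]
[ 0.42454543 -0.25346509  0.024     ]
[ 0.40801252 -0.14935395  0.024     ]
fix [ 0.57206555 -0.17614784  0.024     ] 9.210666769782947 0.31564290616801993 0.10270151455422236
far lips [ 0.63736568 -0.1456466   0.094     ] [ 0.64499873 -0.1826926   0.094     ]
near lips [ 0.5076046  -0.16520788  0.094     ] [ 0.51503182 -0.20349325  0.094     ]
contact [ 0.68091238 -0.15730447  0.088     ]
dropper [0.55401193 0.01262379 0.        ] pig [0.42998732 0.00455396 0.        ]
```

```bash
python3 -m handwheel '[[0.087,-0.04,-0.02,0,0.12],[0.087,-0.08,-0.041,0,0.26],[0.087,-0.12,-0.062,0,0.4],[0.087,-0.16,-0.083,0,0.54],[0.087,-0.2,-0.103,0,0.68],[0.087,-0.24,-0.124,0,0.82],[0.087,-0.28,-0.145,0,0.96],[0.087,-0.32,-0.165,0,1.1],[0.087,-0.36,-0.186,0,1.24],[0.087,-0.39,-0.2,0,1.38],[0.087,-0.41,-0.21,0,1.52],[0.087,-0.43,-0.222,0,1.66],[0.087,-0.45,-0.232,0,1.8],[0.087,-0.47,-0.243,0,1.94],[0.087,-0.48,-0.248,0,2.08],[0.087,-0.48,-0.248,0,2.22],[0.087,-0.48,-0.248,0,2.36],[0.087,-0.48,-0.248,0,2.456],[0.087,-0.48,-0.248,0,2.456],[0.087,-0.48,-0.248,0,2.456]]' 40
python3 - <<'E'
from h import *
o=get_obs();print(o["qpos"],o["tool_pos"],o["tool_rot"])
p=camera_params("wrist");im=read_camera("wrist");cv2.imwrite("pics/w1.png",im)
c=-p["R"].T@p["t"];P,R=tool();print(R.T@(c-P),"R_tc",R.T@p["R"].T)
np.save("w1p.npy",np.hstack([p["R"],p["t"][:,None]]))
print(p["camera_matrix"])
E
```

```text
time_s: 2.15
tool_pos: [0.5925, 0.202, 0.2223]
tool_rot: [180.0, 0.0, 18.3]
force: [0.3, 0.7, -0.0]
grip_width: 0.087
[-44.91645598  16.49981391  29.20292348  87.83046065  -8.1473921
  77.81634386 -86.6933256 ] [0.59248814 0.20204894 0.22232812] [1.79998161e+02 2.31314813e-02 1.83010350e+01]
[ 0.0746839  -0.00019104 -0.1615214 ] R_tc [[-2.82198989e-04 -9.61605033e-01 -2.74437026e-01]
 [ 9.99999892e-01 -3.72970356e-04  2.78574703e-04]
 [-3.70235711e-04 -2.74436917e-01  9.61605034e-01]]
[[297.31863964   0.         260.15764285]
 [  0.         297.31863964 194.02061186]
 [  0.           0.           1.        ]]
```

View pics/w1.png

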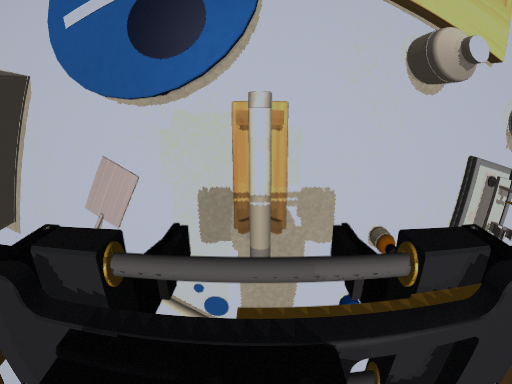

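```bash
python3 - <<'E'
from h import *
p=camera_params("wrist");P,R=tool()
im=cv2.imread("pics/w1.png")
g=cv2.cvtColor(im,cv2.COLOR_BGR2GRAY)
for v in (84,86,88,90,92,94,100): print(v,g[v,240:280:2])
for v in (110,150,190): print(v,g[v,240:282])
for uv in [(260,91),(260,104),(249.5,110),(271,110),(249.5,180),(270.5,180)]:
    for z in (.052,.06): print(uv,z,R.T@(onz(p,uv,z,True)-P))
E
```

```text
84 [179 179 179 179 179 179 180 179 178 178 179 179 179 179 179 178 179 179
 179 179]
86 [179 180 179 180 179 179 179 179 180 178 178 179 179 179 179 179 180 179
 179 179]
88 [179 179 178 179 180 179 179 179 179 179 179 179 179 180 179 179 179 179
 179 179]
90 [178 179 179 179 180 179 180 179 179 179 179 179 178 179 179 180 179 179
 178 179]
92 [179 179 178 179 134 119 148 166 177 177 178 179 178 166 145 114 177 180
 179 179]
94 [179 178 179 177 121 121 152 166 175 178 178 179 176 164 143 111 169 179
 179 178]
100 [176 175 174 172 109 127 152 168 179 179 179 178 171 153 135 101 164 174
 173 174]
110 [132 132 129 131 131 134 135 136 111 142 166 176 177 178 180 180 179 179
 179 179 179 179 180 179 179 179 178 176 172 157 129 106 127 138 138 138
 137 135 138 138 139 141]
150 [139 140 140 141 140 144 146 147 142 127 155 170 176 178 179 180 180 180
 179 179 179 180 180 180 179 180 178 173 164 143 115 125 155 153 154 151
 146 143 142 146 149 151]
190 [147 148 150 150 150 150 149 143 136 126 146 166 175 179 179 180 180 180
 180 180 179 180 180 179 178 178 177 171 158 137 125 147 161 157 153 151
 149 148 151 155 157 158]
(260, 91) 0.052 [ 0.09752009 -0.00020724  0.17037116]
(260, 91) 0.06 [ 0.09697015 -0.00020586  0.16237129]
(260, 104) 0.052 [ 0.08297052 -0.00021645  0.17037483]
(260, 104) 0.06 [ 0.08277119 -0.00021485  0.16237488]
(249.5, 110) 0.052 [ 0.07631578 -0.01179443  0.17037695]
(249.5, 110) 0.06 [ 0.07627681 -0.01151383  0.16237695]
(271, 110) 0.052 [0.07630296 0.01190433 0.17037606]
(271, 110) 0.06 [0.0762643  0.01161385 0.16237608]
(249.5, 180) 0.052 [-0.00327059 -0.01232029  0.17039708]
(249.5, 180) 0.06 [-0.00139173 -0.01202702  0.16239659]
(270.5, 180) 0.052 [-0.00328701  0.01176885  0.17039618]
(270.5, 180) 0.06 [-0.00140775  0.01148163  0.16239571]
```

```bash
python3 -m handwheel '[[0.087,-0.003,0,0.045,0],[0.087,-0.003,0,0.09,0],[0.087,-0.003,0,0.13,0],[0.087,-0.003,0,0.16,0],[0.087,-0.003,0,0.18,0],[0.087,-0.003,0,0.189,0],[0.087,-0.003,0,0.189,0],[0.087,-0.003,0,0.189,0]]' 40
python3 -m handwheel '[[0.02,0,0,0,0],[0.02,0,0,0,0],[0.02,0,0,0,0],[0.02,0,0,0,0],[0.02,0,0,0,0],[0.02,0,0,0,0],[0.02,0,0,0,0],[0.02,0,0,0,0],[0.02,0,0,0,0],[0.02,0,0,0,0]]' 40
python3 - <<'E'
from h import *
print(get_obs()["force"]);cv2.imwrite("pics/w2.png",read_camera("wrist"))
E
```

```text
time_s: 3.0
tool_pos: [0.5908, 0.2013, 0.0347]
tool_rot: [-180.0, -0.1, 18.2]
force: [1.0, -0.0, 0.4]
grip_width: 0.0869
time_s: 4.0
tool_pos: [0.5896, 0.2018, 0.0336]
tool_rot: [-180.0, -0.0, 18.2]
force: [-1.0, 1.7, 0.2]
grip_width: 0.025
[-0.9875988   1.66244059  0.24371585]
```

View pics/w2.png

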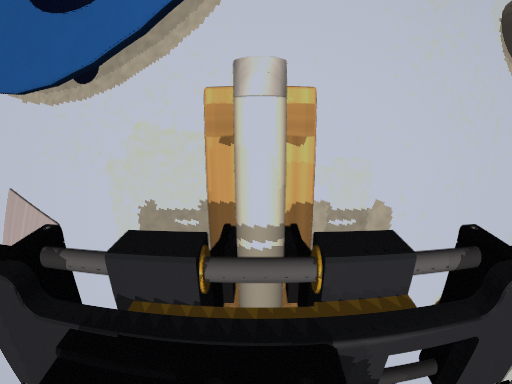

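```bash
python3 -m handwheel '[[0.02,0,0,-0.01,0],[0.02,0,0,-0.03,0],[0.02,0,0,-0.07,0],[0.02,0,0,-0.11,0],[0.02,0,0,-0.15,0],[0.02,0,0,-0.18,0],[0.02,-0.01,0.025,-0.19,0.02],[0.02,-0.022,0.06,-0.19,0.05],[0.02,-0.037,0.1,-0.19,0.08],[0.02,-0.053,0.14,-0.19,0.11],[0.02,-0.068,0.18,-0.19,0.13],[0.02,-0.083,0.22,-0.19,0.15],[0.02,-0.098,0.26,-0.19,0.16],[0.02,-0.106,0.28,-0.19,0.16],[0.02,-0.112,0.296,-0.19,0.16],[0.02,-0.112,0.296,-0.19,0.16],[0.02,-0.112,0.296,-0.19,0.16]]'
python3 - <<'E'
from h import *
print(get_obs()["force"]);cv2.imwrite("pics/w3.png",read_camera("wrist"));cv2.imwrite("pics/s3.png",read_camera("side"));cv2.imwrite("pics/t3.png",read_camera("top"))
E
```

```text
time_s: 5.75
tool_pos: [0.575, -0.1155, 0.2233]
tool_rot: [-180.0, 0.0, 8.9]
force: [-1.1, 0.7, -1.1]
grip_width: 0.0248
[-1.12098147  0.6937792  -1.0761297 ]
```

View pics/w3.png

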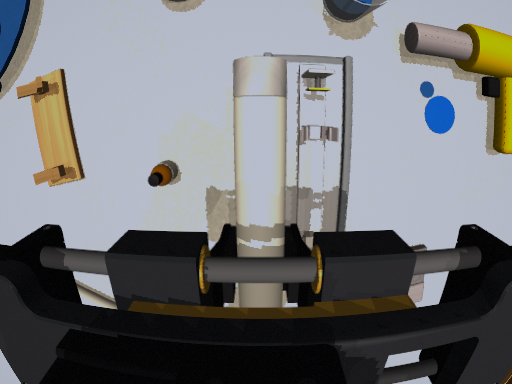

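```bash
python3 - <<'E'
import cv2
t=cv2.imread("pics/w3.png")
cv2.imwrite("pics/w3c.png",cv2.resize(t[50:160,225:365],None,fx=5,fy=5,interpolation=cv2.INTER_CUBIC))
cv2.imwrite("pics/w3d.png",cv2.resize(t[150:260,270:440],None,fx=4,fy=4,interpolation=cv2.INTER_CUBIC))
E
```

```text
(no output)
```

View pics/w3c.png

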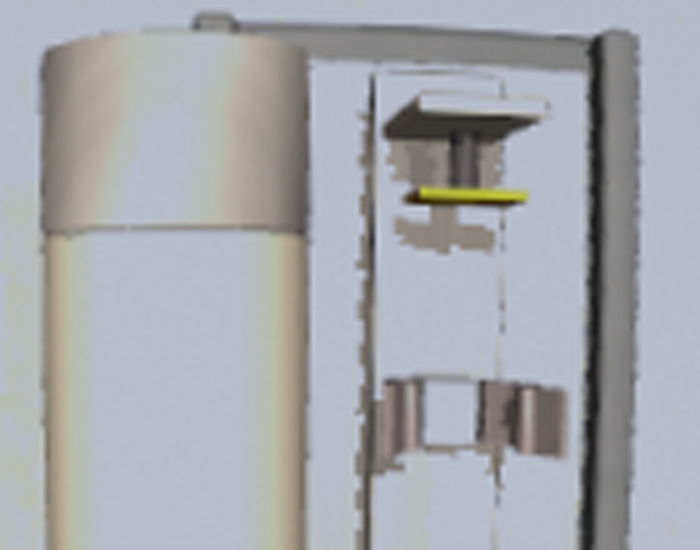

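View pics/w3d.png

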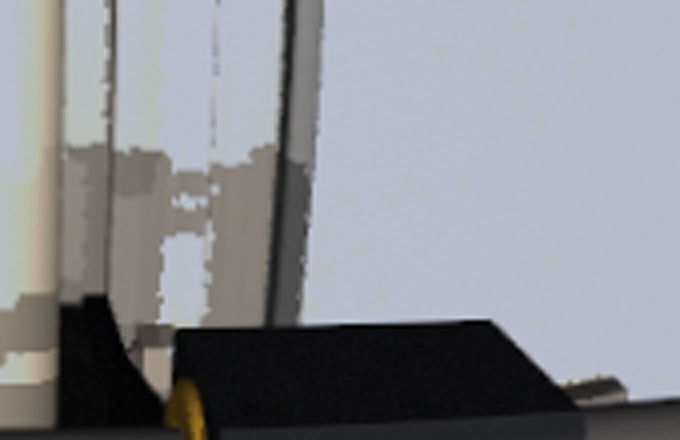

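```bash
python3 - <<'E'
from h import *
p=camera_params("wrist");P,R=tool();print(P)
f=lambda u,v:(225+(u+.5)/5-.5,50+(v+.5)/5-.5)
L=lambda q,z:np.round(R.T@(onz(p,f(*q),z,True)-P),4)
print("tube end",L((175,36),.2233+.0187+.013),"edges",L((45,200),.242),L((305,200),.242))
print("plate",L((417,187),.088),L((527,192),.088),L((417,200),.088),L((527,204),.088))
for q in [(383,380),(383,450),(568,388),(568,457),(420,378),(420,450),(520,385),(520,455)]: print(q,L(q,.094),L(q,.091))
print("rail outer",L((637,35),.024),L((632,540),.024))
for q in [(372,75),(363,540),(503,75),(497,540)]:print("bar",L(q,.046))
E
```

```text
[ 0.57567501 -0.1135063   0.22333945]
tube end [ 0.0988 -0.0003 -0.0317] edges [ 0.0854 -0.0126 -0.0187] [ 0.0853  0.012  -0.0187]
plate [0.1    0.0473 0.1353] [0.1001 0.0697 0.1353] [0.0974 0.0473 0.1353] [0.0976 0.0698 0.1353]
(383, 380) [0.0612 0.0401 0.1293] [0.0611 0.0405 0.1323]
(383, 450) [0.0474 0.0403 0.1293] [0.0471 0.0408 0.1323]
(568, 388) [0.0607 0.0775 0.1293] [0.0606 0.0783 0.1323]
(568, 457) [0.0469 0.0781 0.1293] [0.0466 0.0789 0.1323]
(420, 378) [0.0618 0.0474 0.1293] [0.0617 0.0479 0.1323]
(420, 450) [0.0475 0.0477 0.1293] [0.0472 0.0482 0.1323]
(520, 385) [0.061  0.0676 0.1293] [0.0608 0.0683 0.1323]
(520, 455) [0.047  0.0681 0.1293] [0.0467 0.0688 0.1323]
rail outer [0.1474 0.113  0.1992] [0.0196 0.1148 0.1992]
bar [0.1293 0.0437 0.1773]
bar [0.0218 0.0428 0.1773]
bar [0.1308 0.0739 0.1772]
bar [0.0223 0.0746 0.1773]
```

```bash
python3 - <<'E'
from h import *
p=camera_params("wrist");P,R=tool();print(P,get_obs()["time_s"])
im=read_camera("wrist");cv2.imwrite("pics/w4.png",im);print(get_obs()["tool_pos"],get_obs()["joint_velocities"])
a=cv2.imread("pics/w3.png")[50:160,280:365];print(cv2.phaseCorrelate(np.float32(a[:,:,1]),np.float32(im[50:160,280:365,1])))
y=(im[:,:,0]<90)&(im[:,:,2]>130)&(im[:,:,1]>130)
v,u=np.where(y[60:110,290:345]);print(u.min()+290,u.max()+290,v.min()+60,v.max()+60)
a=cv2.imread("pics/w3.png")
y=(a[:,:,0]<90)&(a[:,:,2]>130)&(a[:,:,1]>130)
v,u=np.where(y[60:110,290:345]);print(u.min()+290,u.max()+290,v.min()+60,v.max()+60)
E
```

```text
[ 0.57567501 -0.1135063   0.22333945] 5.9
[ 0.5757731  -0.11355957  0.22340901] [ 0.06011607  0.06339922  0.20805461 -0.12984788  0.05343993 -0.05395525
  0.14973087]
((1.2557749327204775, 0.9697693563209242), 0.9494190417395698)
311 331 89 90
309 329 87 89
```

View pics/s3.png

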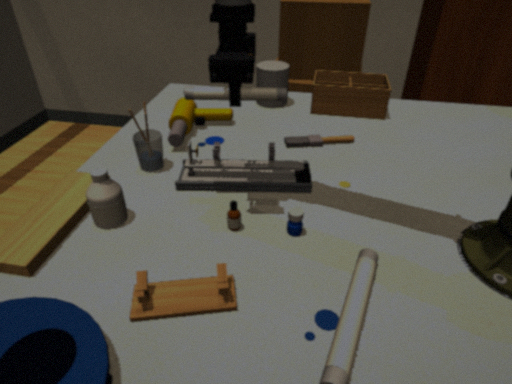

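```bash
python3 - <<'E'
import cv2
t=cv2.imread("pics/w4.png")
cv2.imwrite("pics/w4c.png",cv2.resize(t[50:160,225:365],None,fx=5,fy=5,interpolation=cv2.INTER_CUBIC))
E
```

```text
(no output)
```

View pics/w4c.png

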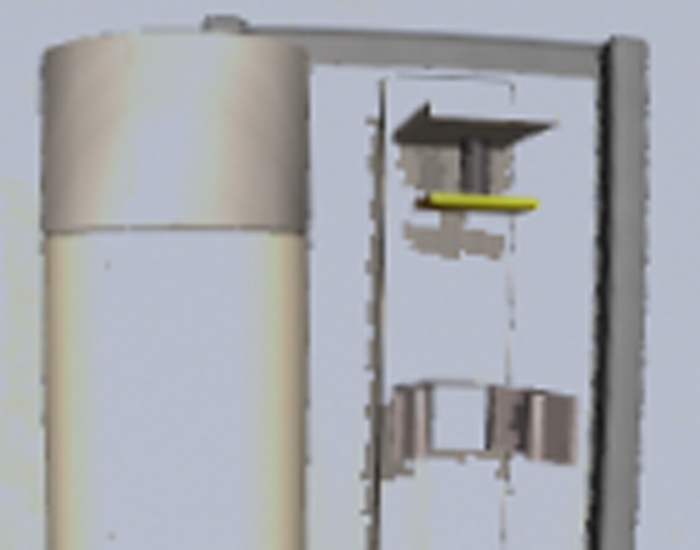

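```bash
python3 -m handwheel '[[0.02,-0.005,0.025,0,0],[0.02,-0.0115,0.05,0,0],[0.02,-0.0115,0.0605,0.01,0],[0.02,-0.0115,0.0605,0.04,0],[0.02,-0.0115,0.0605,0.07,0],[0.02,-0.0115,0.0605,0.095,0],[0.02,-0.0115,0.0605,0.11,0],[0.02,-0.0115,0.0605,0.118,0],[0.02,-0.0115,0.0605,0.118,0],[0.02,-0.0115,0.0605,0.118,0],[0.02,-0.0115,0.0605,0.118,0],[0.02,-0.0115,0.0605,0.118,0],[0.02,-0.0115,0.0605,0.118,0],[0.02,-0.0115,0.0605,0.118,0],[0.02,-0.0115,0.0605,0.118,0]]'
python3 - <<'E'
from h import *
print(tool()[0],get_obs()["force"])
w=read_camera("wrist");s=read_camera("side");t=read_camera("top");print(tool()[0])
cv2.imwrite("pics/w5.png",w)
cv2.imwrite("pics/s5.png",cv2.resize(s[80:220,150:340],None,fx=4,fy=4,interpolation=cv2.INTER_CUBIC))
cv2.imwrite("pics/t5.png",cv2.resize(t[110:255,270:365],None,fx=4,fy=4,interpolation=cv2.INTER_CUBIC))
E
```

```text
time_s: 7.45
tool_pos: [0.5738, -0.1767, 0.1057]
tool_rot: [-180.0, -0.0, 9.0]
force: [-0.4, -0.1, -1.5]
grip_width: 0.025
[ 0.5737919  -0.17666299  0.10572794] [-0.38735217 -0.08191393 -1.50531898]
[ 0.57370518 -0.1766953   0.10557139]
```

View pics/w5.png

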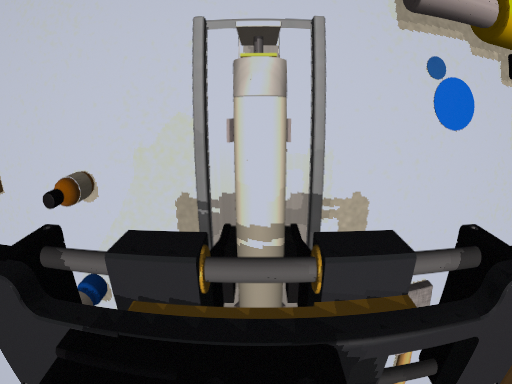

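View pics/s5.png

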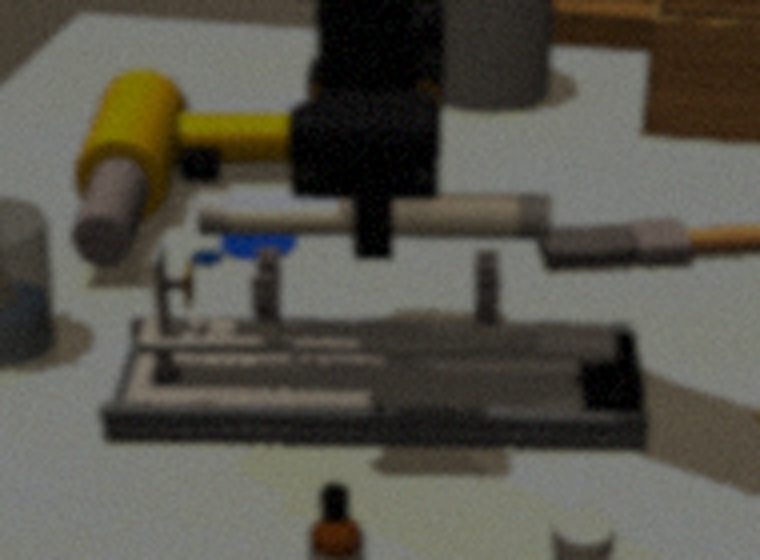

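View pics/t5.png

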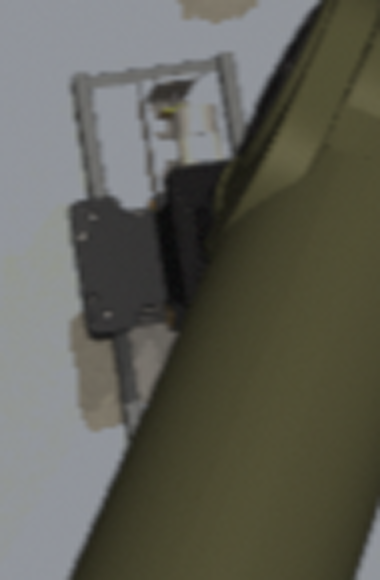

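```bash
python3 - <<'E'
from h import *
im=cv2.imread("pics/w5.png")
cv2.imwrite("pics/w5c.png",cv2.resize(im[10:160,180:340],None,fx=4.5,fy=4.5,interpolation=cv2.INTER_CUBIC))
E
```

```text
(no output)
```

View pics/w5c.png

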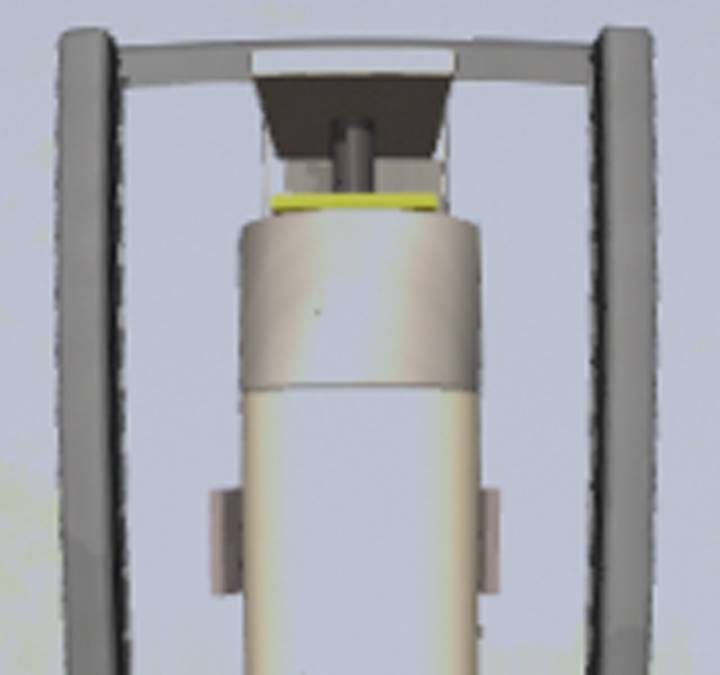

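```bash
python3 - <<'E'
from h import *
p=camera_params("wrist");P,R=tool();print(P)
f=lambda u,v:(180+(u+.5)/4.5-.5,10+(v+.5)/4.5-.5)
L=lambda q,z:np.round(R.T@(onz(p,f(*q),z,True)-P),4)
print("tube end",L((360,212),P[2]+.0187+.013),"edges",L((243,400),P[2]+.0187),L((478,400),P[2]+.0187))
print("plate",L((270,210),.088),L((437,209),.088),L((270,195),.088))
for q in [(211,490),(211,595),(499,490),(499,595)]: print(q,L(q,.094))
print("rail outer",L((60,35),.024),L((653,35),.024),L((63,640),.024),L((650,640),.024))
E
```

```text
[ 0.57370518 -0.1766953   0.10557139]
tube end [ 0.0989 -0.0003 -0.0317] edges [ 0.081  -0.0126 -0.0187] [ 0.081   0.0121 -0.0187]
plate [ 0.1085 -0.0122  0.0176] [0.1085 0.0098 0.0176] [ 0.1105 -0.0122  0.0176]
(211, 490) [ 0.0708 -0.0195  0.0116]
(211, 595) [ 0.0571 -0.0197  0.0116]
(499, 490) [0.0707 0.0175 0.0116]
(499, 595) [0.057  0.0177 0.0116]
rail outer [ 0.1569 -0.0554  0.0816] [0.1566 0.0532 0.0816] [ 0.0421 -0.0557  0.0816] [0.042  0.0533 0.0816]
```

```bash
python3 -m handwheel '[[0.02,0,-0.0008,0.01,0],[0.02,0,-0.0008,0.018,0],[0.02,0,-0.0008,0.024,0],[0.02,0,-0.0008,0.028,0],[0.02,0,-0.0008,0.028,0],[0.02,0,-0.0008,0.028,0],[0.02,0,-0.0008,0.028,0],[0.02,0,-0.0008,0.028,0],[0.02,0,-0.0008,0.028,0]]'
python3 -c "
from cell import *
print(get_obs()['force'],get_obs()['tool_pos'])"
python3 -m handwheel '[[0.02,0,0,0.001,0],[0.02,0,0,0.002,0],[0.02,0,0,0.003,0],[0.02,0,0,0.004,0],[0.02,0,0,0.005,0],[0.02,0,0,0.006,0],[0.02,0,0,0.007,0],[0.02,0,0,0.007,0],[0.02,0,0,0.007,0],[0.02,0,0,0.007,0]]'
```

```text
time_s: 8.5
tool_pos: [0.5738, -0.1759, 0.0778]
tool_rot: [180.0, -0.0, 9.0]
force: [-1.2, 0.3, -0.8]
grip_width: 0.025
[-1.24670848  0.3091311  -0.77573957] [ 0.57377282 -0.17592198  0.07782931]
time_s: 9.5
tool_pos: [0.5737, -0.1759, 0.0708]
tool_rot: [180.0, -0.0, 9.0]
force: [-0.8, 0.4, 2.9]
grip_width: 0.0247
```

```bash
python3 -m handwheel '[[0.02,0,0,0.001,0],[0.02,0,0,0.002,0],[0.02,0,0,0.003,0],[0.02,0,0,0.004,0],[0.02,0,0,0.005,0],[0.02,0,0,0.005,0],[0.02,0,0,0.005,0]]'
python3 -m handwheel '[[0.02,0,0,0.001,0],[0.02,0,0,0.002,0],[0.02,0,0,0.003,0],[0.02,0,0,0.003,0],[0.02,0,0,0.003,0]]'
```

```text
time_s: 10.2
tool_pos: [0.5739, -0.176, 0.0661]
tool_rot: [-180.0, -0.0, 9.0]
force: [-1.4, 1.3, 7.5]
grip_width: 0.0252
time_s: 10.7
tool_pos: [0.5742, -0.1761, 0.0636]
tool_rot: [180.0, -0.1, 9.0]
force: [-2.0, 0.8, 9.0]
grip_width: 0.025
```

```bash
python3 -m handwheel '[[0.02,0,0,0.001,0],[0.02,0,0,0.002,0],[0.02,0,0,0.002,0],[0.02,0,0,0.002,0]]'
python3 -m handwheel '[[0.02,0,0,0.001,0],[0.02,0,0,0.002,0],[0.02,0,0,0.002,0],[0.02,0,0,0.002,0]]'
```

```text
time_s: 11.1
tool_pos: [0.5745, -0.1761, 0.0619]
tool_rot: [180.0, -0.1, 9.0]
force: [-1.9, 1.3, 10.5]
grip_width: 0.0249
time_s: 11.5
tool_pos: [0.5748, -0.1761, 0.0602]
tool_rot: [180.0, -0.1, 9.0]
force: [-2.0, 1.9, 11.6]
grip_width: 0.0252
```

```bash
python3 -m handwheel '[[0.02,0,0,0.001,0],[0.02,0,0,0.001,0],[0.02,0,0,0.001,0]]'
python3 -m handwheel '[[0.02,0,0,0.001,0],[0.02,0,0,0.001,0],[0.02,0,0,0.001,0]]'
```

```text
time_s: 11.8
tool_pos: [0.575, -0.1761, 0.0593]
tool_rot: [180.0, -0.2, 9.0]
force: [-2.1, 1.2, 11.4]
grip_width: 0.0251
time_s: 12.1
tool_pos: [0.5751, -0.176, 0.0584]
tool_rot: [180.0, -0.2, 9.0]
force: [-2.2, 1.2, 12.2]
grip_width: 0.0251
```

```bash
python3 -m handwheel '[[0.02,0,0,0.001,0],[0.02,0,0,0.001,0],[0.02,0,0,0.001,0]]'
python3 -m handwheel '[[0.02,0,0,0.001,0],[0.02,0,0,0.001,0],[0.02,0,0,0.001,0]]'
```

```text
time_s: 12.4
tool_pos: [0.5753, -0.176, 0.0575]
tool_rot: [180.0, -0.2, 9.0]
force: [-0.7, 2.3, 11.1]
grip_width: 0.0249
time_s: 12.7
tool_pos: [0.5756, -0.1759, 0.0564]
tool_rot: [180.0, -0.2, 9.0]
force: [-1.1, 1.4, 11.0]
grip_width: 0.0253
```

```bash
python3 - <<'E'
from h import *
w=read_camera("wrist");s=read_camera("side");print(tool()[0])
cv2.imwrite("pics/w6.png",cv2.resize(w[10:310,180:340],None,fx=2,fy=2,interpolation=cv2.INTER_CUBIC))
cv2.imwrite("pics/s6.png",cv2.resize(s[110:210,160:330],None,fx=4.5,fy=4.5,interpolation=cv2.INTER_CUBIC))
E
```

```text
[ 0.57554309 -0.17583928  0.05614737]
```

View pics/w6.png

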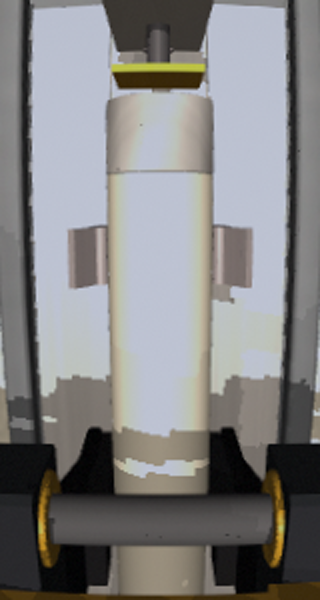

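View pics/s6.png

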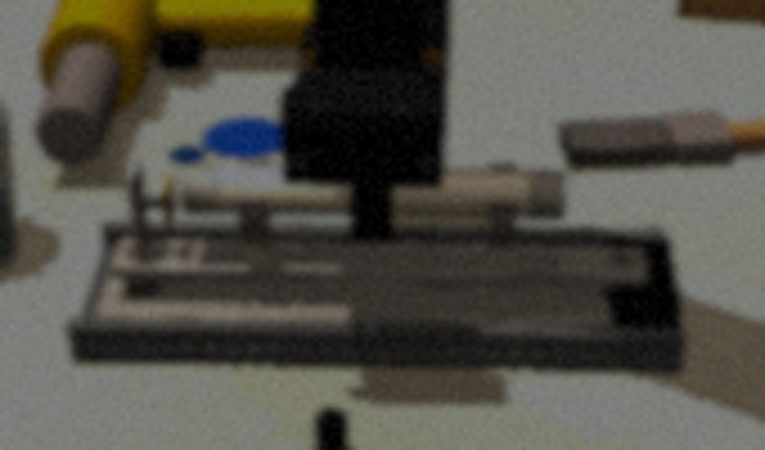

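```bash
python3 -m handwheel '[[0.02,0,0,0.001,0],[0.02,0,0,0.001,0],[0.02,0,0,0.001,0]]'
python3 -m handwheel '[[0.02,0,0,0.001,0],[0.02,0,0,0.001,0],[0.02,0,0,0.001,0]]'
python3 -m handwheel '[[0.02,0,0,0.001,0],[0.02,0,0,0.001,0],[0.02,0,0,0.001,0]]'
```

```text
time_s: 13.1
tool_pos: [0.5752, -0.1757, 0.054]
tool_rot: [179.9, -0.2, 9.0]
force: [4.1, 0.5, 3.8]
grip_width: 0.025
time_s: 13.4
tool_pos: [0.5752, -0.1757, 0.0531]
tool_rot: [180.0, -0.2, 9.0]
force: [5.4, 0.8, 4.3]
grip_width: 0.025
time_s: 13.7
tool_pos: [0.5752, -0.1758, 0.0523]
tool_rot: [180.0, -0.2, 9.0]
force: [4.8, 1.0, 5.4]
grip_width: 0.0249
```

```bash
python3 -m handwheel '[[0.02,0,0,0.001,0],[0.02,0,0,0.002,0],[0.02,0,0,0.003,0],[0.02,0,0,0.003,0]]'
python3 -m handwheel '[[0.02,0,0,0.001,0],[0.02,0,0,0.002,0],[0.02,0,0,0.003,0],[0.02,0,0,0.003,0]]'
python3 -m handwheel '[[0.02,0,0,0.001,0],[0.02,0,0,0.002,0],[0.02,0,0,0.003,0],[0.02,0,0,0.003,0]]'
```

```text
time_s: 14.1
tool_pos: [0.5752, -0.1757, 0.0496]
tool_rot: [180.0, -0.2, 9.0]
force: [3.4, 1.1, 7.5]
grip_width: 0.025
time_s: 14.5
tool_pos: [0.5753, -0.1758, 0.047]
tool_rot: [180.0, -0.2, 9.0]
force: [2.7, 1.8, 10.6]
grip_width: 0.0249
time_s: 14.9
tool_pos: [0.5753, -0.1758, 0.0444]
tool_rot: [180.0, -0.2, 9.0]
force: [1.3, 2.0, 12.0]
grip_width: 0.0249
```

```bash
python3 -m handwheel '[[0.02,0,0,-0.003,0],[0.02,0,0,-0.006,0],[0.02,0,0,-0.009,0],[0.02,0,0,-0.012,0],[0.02,0,0,-0.0135,0],[0.02,0,0,-0.0135,0],[0.02,0,0,-0.0135,0],[0.02,0,0,-0.0135,0]]'
python3 - <<'E'
from h import *
w=read_camera("wrist");s=read_camera("side");print(tool()[0],get_obs()["force"],get_obs()["wrist_torque"])
cv2.imwrite("pics/w7r.png",w)
cv2.imwrite("pics/w7.png",cv2.resize(w[10:160,180:340],None,fx=4.5,fy=4.5,interpolation=cv2.INTER_CUBIC))
cv2.imwrite("pics/s7.png",cv2.resize(s[110:210,160:330],None,fx=4.5,fy=4.5,interpolation=cv2.INTER_CUBIC))
E
```

```text
time_s: 15.7
tool_pos: [0.5752, -0.1758, 0.0562]
tool_rot: [179.9, -0.2, 9.0]
force: [7.1, 1.1, 0.9]
grip_width: 0.025
[ 0.57518114 -0.17576783  0.05619331] [6.99778266 0.3100704  0.4628338 ] [ 0.02745051 -1.26180033  0.02001501]
```

View pics/w7.png

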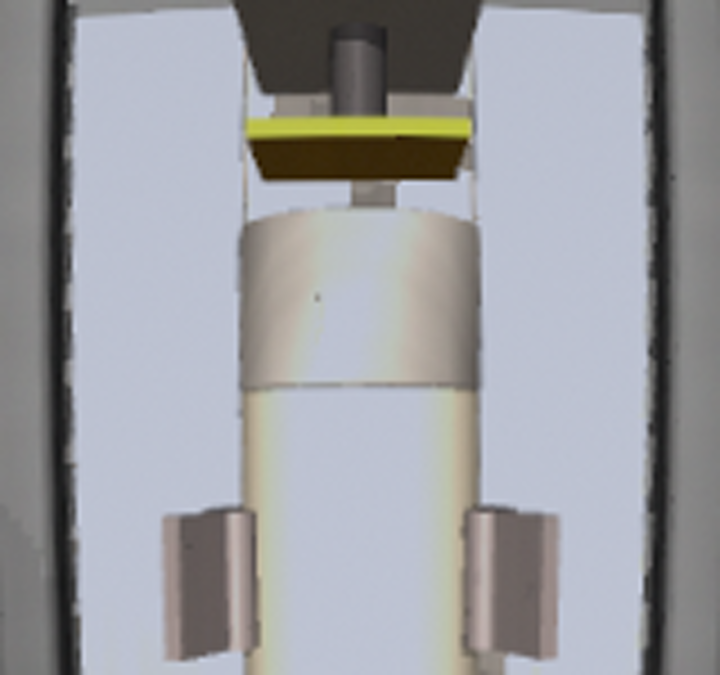

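View pics/s7.png

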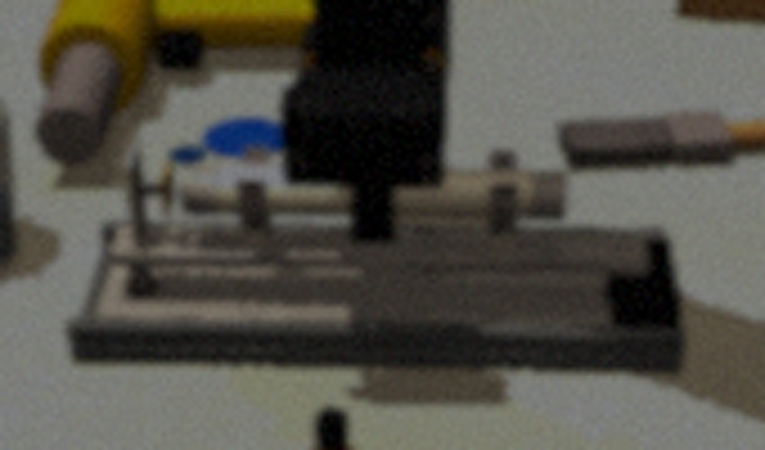

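```bash
cat > gap.py <<'E'
from h import *
import sys
p=camera_params("wrist");P,R=tool()
f=lambda u,v:(180+(u+.5)/4.5-.5,10+(v+.5)/4.5-.5)
L=lambda q,z:np.round(R.T@(onz(p,f(*q),z,True)-P),4)
print(P,"axial force",float(np.array(get_obs()["force"])@R[:,0]))
print("tube end",L((360,float(sys.argv[1])),P[2]+.0187+.013),"plate",L((360,float(sys.argv[2])),P[2]+.0187+.011))
E
python3 gap.py 207 137
python3 -m handwheel '[[0.02,0.001,0,0,0],[0.02,0.002,0,0,0],[0.02,0.003,0,0,0],[0.02,0.004,0,0,0],[0.02,0.005,0,0,0],[0.02,0.005,0,0,0],[0.02,0.005,0,0,0]]'
python3 -m handwheel '[[0.02,0.001,0,0,0],[0.02,0.002,0,0,0],[0.02,0.003,0,0,0],[0.02,0.003,0,0,0],[0.02,0.003,0,0,0]]'
```

```text
[ 0.57518114 -0.17576783  0.05619331] axial force 6.961335564639268
tube end [ 0.0994 -0.0003 -0.0314] plate [ 0.1071 -0.0003 -0.0294]
time_s: 16.5
tool_pos: [0.5753, -0.1757, 0.0549]
tool_rot: [-179.9, 0.4, 8.9]
force: [-4.9, -1.1, 3.5]
grip_width: 0.0249
time_s: 17.0
tool_pos: [0.5772, -0.1753, 0.0545]
tool_rot: [-179.9, 0.5, 8.9]
force: [-7.4, -1.0, 2.2]
grip_width: 0.0251
```

```bash
python3 -m handwheel '[[0.02,0.001,0,0,0],[0.02,0.002,0,0,0],[0.02,0.003,0,0,0],[0.02,0.003,0,0,0],[0.02,0.003,0,0,0]]'
python3 -m handwheel '[[0.02,0.001,0,0,0],[0.02,0.002,0,0,0],[0.02,0.002,0,0,0],[0.02,0.002,0,0,0]]'
python3 - <<'E'
from h import *
w=read_camera("wrist");print(tool()[0],get_obs()["force"])
cv2.imwrite("pics/w8.png",cv2.resize(w[10:160,180:340],None,fx=4.5,fy=4.5,interpolation=cv2.INTER_CUBIC))
E
```

```text
time_s: 17.5
tool_pos: [0.5802, -0.1749, 0.0545]
tool_rot: [-179.9, 0.5, 8.9]
force: [-6.8, -0.4, 2.7]
grip_width: 0.0248
time_s: 17.9
tool_pos: [0.5822, -0.1746, 0.0545]
tool_rot: [-179.9, 0.5, 8.9]
force: [-7.7, -0.9, 2.5]
grip_width: 0.0251
[ 0.58220288 -0.174532    0.05453305] [-6.6555443  -0.18934785  3.30733491]
```

View pics/w8.png

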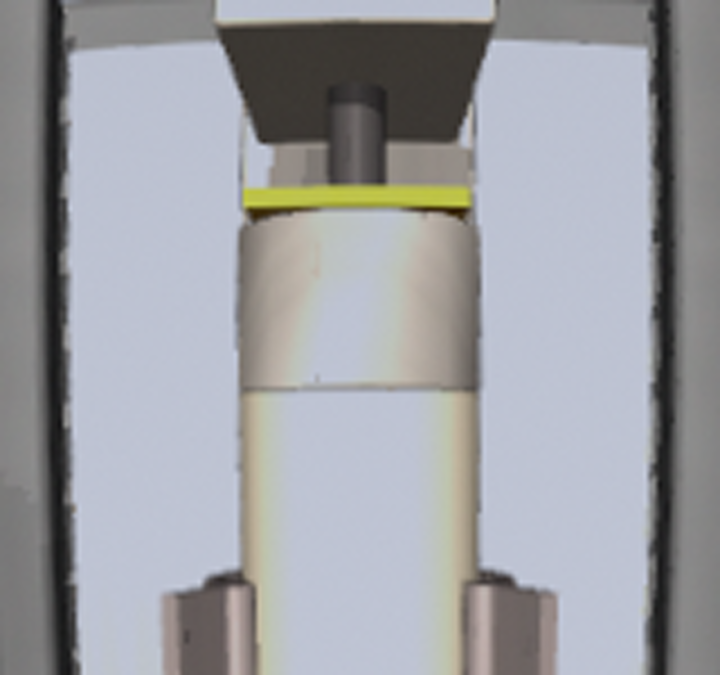

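```bash
python3 -m handwheel '[[0.02,0.001,0,0,0],[0.02,0.001,0,0,0],[0.02,0.001,0,0,0],[0.02,0.001,0,0,0]]'
python3 -m handwheel '[[0.02,0.001,0,0,0],[0.02,0.001,0,0,0],[0.02,0.001,0,0,0],[0.02,0.001,0,0,0]]'
python3 -m handwheel '[[0.02,0.001,0,0,0],[0.02,0.001,0,0,0],[0.02,0.001,0,0,0],[0.02,0.001,0,0,0]]'
```

```text
time_s: 18.35
tool_pos: [0.583, -0.1744, 0.0545]
tool_rot: [-179.9, 0.5, 8.9]
force: [-8.0, 0.3, 2.7]
grip_width: 0.025
time_s: 18.75
tool_pos: [0.5835, -0.1743, 0.0543]
tool_rot: [-179.9, 0.5, 8.9]
force: [-8.5, 0.6, 2.4]
grip_width: 0.0248
time_s: 19.15
tool_pos: [0.584, -0.1742, 0.0542]
tool_rot: [-179.8, 0.6, 8.9]
force: [-9.4, -0.2, 4.0]
grip_width: 0.025
```

```bash
python3 -m handwheel '[[0.02,0.001,0,0,0],[0.02,0.002,0,0,0],[0.02,0.002,0,0,0],[0.02,0.002,0,0,0],[0.02,0.002,0,0,0]]'
python3 -m handwheel '[[0.02,0.001,0,0,0],[0.02,0.001,0,0,0],[0.02,0.001,0,0,0],[0.02,0.001,0,0,0]]'
python3 - <<'E'
from h import *
w=read_camera("wrist");print(tool()[0],get_obs()["force"])
cv2.imwrite("pics/w9.png",cv2.resize(w[10:160,180:340],None,fx=4.5,fy=4.5,interpolation=cv2.INTER_CUBIC))
E
```

```text
time_s: 19.65
tool_pos: [0.5851, -0.1741, 0.0539]
tool_rot: [-179.8, 0.7, 8.9]
force: [-10.8, 0.1, 2.3]
grip_width: 0.0254
time_s: 20.05
tool_pos: [0.5856, -0.174, 0.0537]
tool_rot: [-179.8, 0.7, 8.9]
force: [-11.3, -1.5, 3.7]
grip_width: 0.0249
[ 0.58559142 -0.17399793  0.05372623] [-12.19843809  -0.11464611   3.72729358]
```

View pics/w9.png

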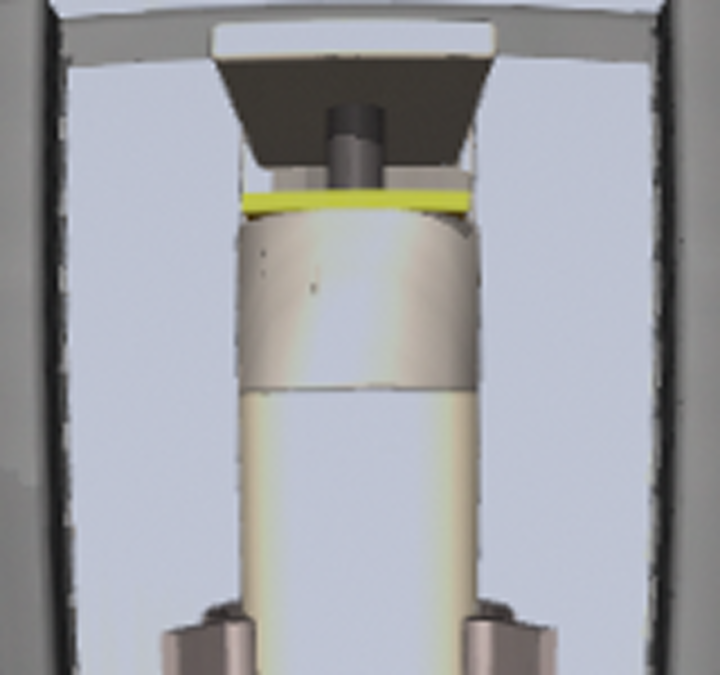

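```bash
python3 -m handwheel '[[0.02,-0.001,0,0,0],[0.02,-0.002,0,0,0],[0.02,-0.003,0,0,0],[0.02,-0.0035,0,0,0],[0.02,-0.0035,0,0,0],[0.02,-0.0035,0,0,0]]'
```

```text
time_s: 20.7
tool_pos: [0.5856, -0.174, 0.0549]
tool_rot: [-179.9, 0.4, 8.9]
force: [-5.5, -0.6, 2.5]
grip_width: 0.0247
```

```bash
python3 -m handwheel '[[0.02,-0.001,0,0,0],[0.02,-0.0015,0,-0.001,0],[0.02,-0.0015,0,-0.0015,0],[0.02,-0.0015,0,-0.0015,0]]'
python3 -m handwheel '[[0.027,0,0,0,0],[0.03,0,0,0,0],[0.04,0,0,0,0],[0.05,0,0,0,0],[0.06,0,0,0,0],[0.06,0,0,0,0],[0.06,0,0,0,0],[0.06,0,0,0,0],[0.06,0,0,0,0]]' 
python3 - <<'E'
from h import *
w=read_camera("wrist");print(tool()[0],get_obs()["force"])
cv2.imwrite("pics/w10.png",cv2.resize(w[10:160,180:340],None,fx=4.5,fy=4.5,interpolation=cv2.INTER_CUBIC))
E
```

```text
time_s: 21.1
tool_pos: [0.5857, -0.174, 0.0568]
tool_rot: [-180.0, 0.2, 9.0]
force: [-5.7, -0.7, 0.5]
grip_width: 0.0251
time_s: 22.0
tool_pos: [0.5874, -0.1737, 0.0576]
tool_rot: [-180.0, -0.0, 9.0]
force: [-0.1, 0.5, -0.3]
grip_width: 0.0597
[ 0.58742279 -0.173714    0.05755517] [ 0.40736844  0.87435859 -0.12969506]
```

View pics/w10.png

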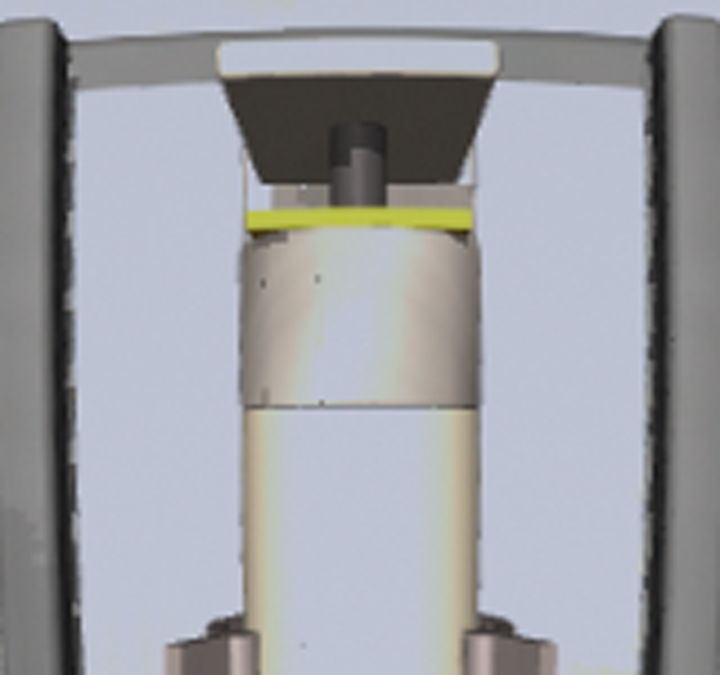

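```bash
python3 -m handwheel '[[0.06,0,0,-0.01,0],[0.06,0,0,-0.03,0],[0.06,0,0,-0.06,0],[0.06,0,0,-0.1,0],[0.06,0,0,-0.14,0],[0.06,0,0,-0.17,0],[0.06,0,0,-0.18,0],[0.06,-0.02,-0.02,-0.18,0],[0.06,-0.04,-0.04,-0.18,0],[0.06,-0.06,-0.04,-0.18,0],[0.06,-0.06,-0.04,-0.18,0],[0.06,-0.06,-0.04,-0.18,0],[0.06,-0.06,-0.04,-0.18,0],[0.06,-0.06,-0.04,-0.18,0],[0.06,-0.06,-0.04,-0.18,0]]' 
python3 - <<'E'
from h import *
w=read_camera("wrist");s=read_camera("side");print(tool()[0],get_obs()["force"])
cv2.imwrite("pics/w11.png",w)
cv2.imwrite("pics/w11c.png",cv2.resize(w[50:260,230:370],None,fx=2.8,fy=2.8,interpolation=cv2.INTER_CUBIC))
cv2.imwrite("pics/s11.png",cv2.resize(s[110:250,160:330],None,fx=4,fy=4,interpolation=cv2.INTER_CUBIC))
E
```

```text
time_s: 23.55
tool_pos: [0.5223, -0.1437, 0.2373]
tool_rot: [180.0, 0.0, 9.0]
force: [0.3, -0.2, -0.8]
grip_width: 0.0606
[ 0.52213296 -0.14372332  0.2373437 ] [-0.32743417  0.47083851  0.42041866]
```

View pics/w11.png

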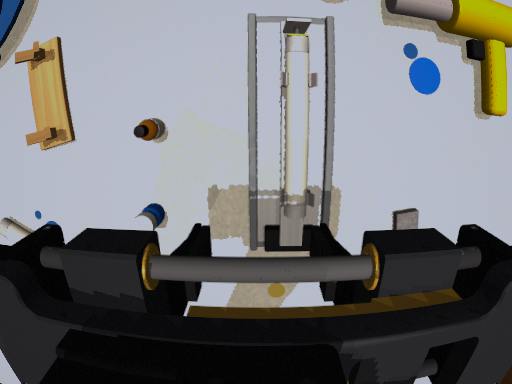

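View pics/s11.png

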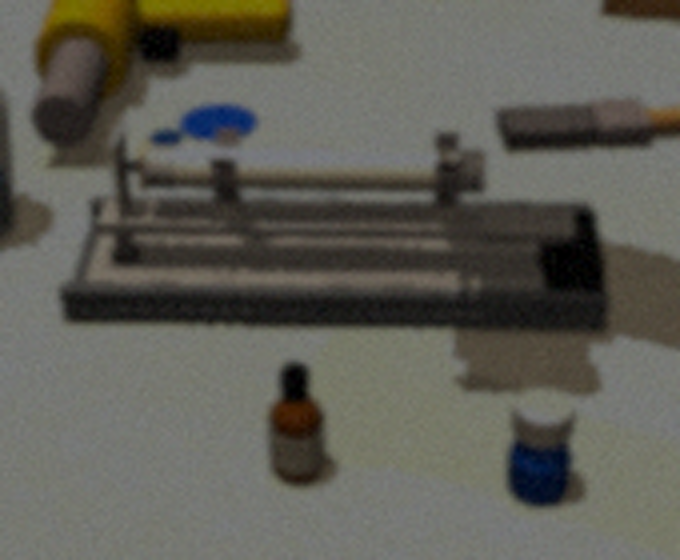

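```bash
python3 - <<'E'
import cv2
t=cv2.imread("pics/w11.png")
cv2.imwrite("pics/w11c.png",cv2.resize(t[10:100,240:340],None,fx=6,fy=6,interpolation=cv2.INTER_CUBIC))
E
```

```text
(no output)
```

View pics/w11c.png

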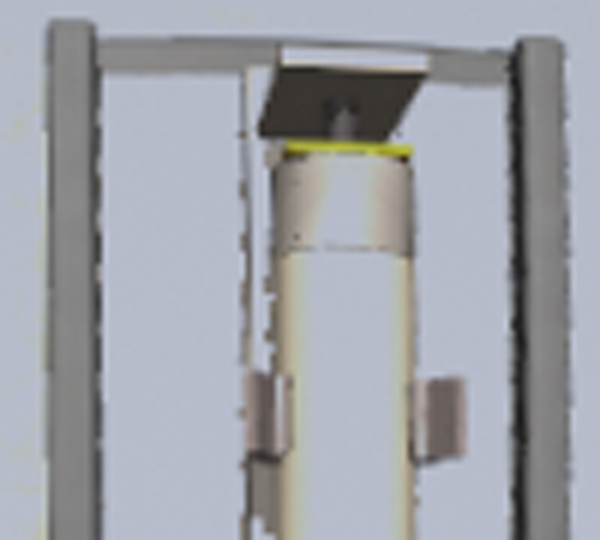

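```bash
python3 - <<'E'
from h import *
p=camera_params("wrist");P,R=tool()
f=lambda u,v:(240+(u+.5)/6-.5,10+(v+.5)/6-.5)
L=lambda q,z:np.round(R.T@(onz(p,f(*q),z,True)-P),4)
print("plate rear/front",L((348,143),.088),L((348,157),.088),"tube end top",L((348,154),.090))
print("clip",L((465,378),.094),L((465,459),.094),L((245,372),.094),L((245,455),.094))
S=camera_params("side")
im=read_camera("side")
print("dropper",onz(S,(170-10+(298+.5)/4-.5,110+478.5/4),0),"pig",onz(S,(160+(540+.5)/4-.5,110+499/4),0))
E
```

```text
plate rear/front [0.1591 0.0388 0.1493] [0.1564 0.0388 0.1493] tube end top [0.1565 0.0386 0.1473]
clip [0.1162 0.058  0.1433] [0.1021 0.058  0.1433] [0.116  0.0204 0.1433] [0.1016 0.0204 0.1433]
dropper [0.55250544 0.01433631 0.        ] pig [0.42851507 0.00659797 0.        ]
```

```bash
python3 -c "
from cell import *
print(sign_off(), get_obs()['time_s'])"
```

```text
the job is handed in; nothing more can be done
the job is handed in; nothing more can be done
```

The lamp is back together and handed in after about 24 s. The tube is home in both spring clips, the end contact is pushed in about 3 mm, and the gripper is clear of everything.

- **Snapping in:** I gripped the 200 mm tube at its middle and pressed it down with its end 9.6 mm from the contact. The force peaked at about 13 N, then fell sharply as the tube clicked in. It climbed again to about 13 N as I pressed on, at the height expected for a tube that is home. The gap left before sliding measured about 8 mm.
- **Sliding:** Friction was about 7 N, and I pushed to about 12 N in all, some 4.7 N over friction. That puts the contact in by about 3 mm. I eased the load off before letting go, and the tube stayed put.
- **Last checks:** After letting go, the pictures show the tube in both clips with its end against the brass plate. The contact measured 2.5 mm in from the given dimensions, and 3 to 4 mm against my own earlier pictures. That spread fits picture accuracy of about 1 mm. The bottle and jar are standing where they were, to within 2.5 mm, which is about what the calibration can tell.
- **Not checked:** I had no direct reading of the contact joint, so the 3 mm comes from force, travel and pictures only.

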